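Rotate three rail modules into their colour-matched holders

ROBOT

A 6-joint arm with a two-finger parallel gripper is mounted at the origin on the work surface. World frame = base frame: x ahead of the robot, y to its left, z up, the work surface at z = 0. Lengths are in m, angles in rad, forces in N, time in s.
With the tool pointing down it reaches from about 0.375 to 0.9 m from the base axis. Payload 3.1 kg.
Tool frame: the origin (TCP) lies between the finger pads; the fingertips stand robot.tip_extent ahead of it and the grasp point (between the pads) lies 3 mm ahead of it (robot.tip_extent is the distance from the TCP to the fingertips, in m); z points along the fingers, x is the direction in which the jaws open and shut, and the axes are right-handed (so a half turn about z gives the same grasp; the last joint's range is limited). The gripper opens to 87 mm and grips with 3 to 60 N. Pads are 19 mm wide; open, the fingers measure 117 mm over their backs; the gripper's body (75 mm by 190 mm) begins 51 mm behind the grasp point.
Start: joints at [-1.329, 0.527, 1.433, -0, 1.181, -0.178], TCP at [0.255, -0.571, 0.245] pointing down, gripper open.
Joint ranges: [-3.08, 3.08], [-0.75, 2.2], [0.22, 2.44], [-1.43, 4.57], [0, 2.65], [-2.85, 2.85]. Speed limits (rad/s): [2.79, 2.79, 3.14, 3.14, 3.14, 3.14].

INTERFACE

Orientations are given as a unit quaternion [x, y, z, w].
In Python, from rig import robot, cams gives the robot as it stands.
- The arm moves only by the tool carry_out, never from a script. Its argument "steps" is a list of rows, each a list of 3 entries, a list of its own where there are three numbers: the shift along the world's x, y, z in cm, then the turn about the world's z in degrees, then the closure, from 0 (fully open) to 1 (shut). In form: [[[dx, dy, dz], spin, fingers], ...]. A call has 1 to 10 rows; each row shifts and turns the pose as measured when the row begins; what a row does not reach is not made up. A row lasts 1/10 s, in which the tool goes at most 50 mm and 8.59 degrees, less where a joint would pass 70% of its speed; a pose out of reach is approached as far as the arm can. A call with a gripper value outside its range is refused whole. The fingers move at their own pace and stop on an object; "squeeze" is the grip in N (left out, the last holds). Time passes only in rows, so rows that do not move let the fingers close. It gives the time, the measured TCP pose, the force and the opening at its end, in the units of the state.
- robot.get_obs(): the state, without advancing time (a new reading comes with each control period).
- cams.camera(name): name is "side" or "top"; returns a dict with "pixels" (384x512x3 uint8, red, green, blue), "fx", "fy", "cx", "cy" (pixels), "eye" and "rotation" of the camera in the world. Camera axes: x right, y up, looking along -z (the intrinsics and any distortion apply to the point x, -y, -z); pixel columns grow to the right and rows downward; lengths in m; the calibration is good to about 2 mm. A picture is of the moment at which its call begins. There is no depth.
- robot.hand_in(): hands the job in, once; it reports no verdict.
The state is a dict: "time": time; "q": joint angles; "joint_velocities": joint speeds; "joint_torque": joint torques, N m; "position": TCP position; "tool_rot": TCP orientation; "ft_force": force on the tool from outside, world axes, zero at the start; "moment": the same for the moment, N m; "grip_width": finger opening in m.
Only numpy, scipy, OpenCV 4.12 (cv2) and the standard library are available. Lean on these libraries where they do the work, as an engineer would, in place of code of your own. Each camera call takes 0.05 s, during which the arm holds its last target. There are 200 camera calls.

TASK

The three control modules on this wiring trainer are each standing in the wrong holder: move them round so that each stands upright, fully down in the holder of its own colour, blue breaker in blue, green contactor in green, yellow timer in yellow. The only free place is the black spare holder: set one module down in it on the way, and leave it empty at the end. Keep the modules upright, set them down gently rather than dropping them, and leave the meter, the tape and the bin where they are.

Things in the scene. Friction and masses are not known exactly. Their poses are not given: they have to be found in the camera images.
- breaker_center (a point): Circuit breaker: blue bands and two blue toggles on top. White housing 36 (x) by 88 (y) by 44 mm high, its raised middle (36 x 45 mm) 62 mm high, top fitting up to 7 mm more; 0.2 kg, loose. This point: its centre, 31 mm above the underside; x across the 36 mm width (grip so, on the raised middle), y along, z up. It may stand either way round.
- contactor_center (a point): Contactor: green bands and a green square with a black button on top. White housing 36 (x) by 88 (y) by 44 mm high, its raised middle (36 x 45 mm) 62 mm high, top fitting up to 7 mm more; 0.2 kg, loose. This point: its centre, 31 mm above the underside; x across the 36 mm width (grip so, on the raised middle), y along, z up. It may stand either way round.
- timer_center (a point): Timer: yellow bands and a round yellow dial on top. White housing 36 (x) by 88 (y) by 44 mm high, its raised middle (36 x 45 mm) 62 mm high, top fitting up to 7 mm more; 0.2 kg, loose. This point: its centre, 31 mm above the underside; x across the 36 mm width (grip so, on the raised middle), y along, z up. It may stand either way round.
- holder_blue: Blue holder, the breaker's place. Fixed plate 68 x 132 mm with a blue rim round a pocket 52 mm (x) by 104 mm (y). Origin: centre of the underside, at bench level; x across, y along the pocket, z up. Pocket floor 4 mm, rim top 14 mm above the bench. A module standing in it has 8 mm of play on every side and its centre 35 mm above this origin. The four holders differ only in colour.
- holder_green: Green holder, the contactor's place. Fixed plate 68 x 132 mm with a green rim round a pocket 52 mm (x) by 104 mm (y). Origin: centre of the underside, at bench level; x across, y along the pocket, z up. Pocket floor 4 mm, rim top 14 mm above the bench. A module standing in it has 8 mm of play on every side and its centre 35 mm above this origin. The four holders differ only in colour.
- holder_yellow: Yellow holder, the timer's place. Fixed plate 68 x 132 mm with a yellow rim round a pocket 52 mm (x) by 104 mm (y). Origin: centre of the underside, at bench level; x across, y along the pocket, z up. Pocket floor 4 mm, rim top 14 mm above the bench. A module standing in it has 8 mm of play on every side and its centre 35 mm above this origin. The four holders differ only in colour.
- holder_spare: Black spare holder, empty at the start and at the end. Fixed plate 68 x 132 mm with a black rim round a pocket 52 mm (x) by 104 mm (y). Origin: centre of the underside, at bench level; x across, y along the pocket, z up. Pocket floor 4 mm, rim top 14 mm above the bench. A module standing in it has 8 mm of play on every side and its centre 35 mm above this origin. The four holders differ only in colour.
- meter: Hand-held multimeter, orange with a black face, 88 x 185 mm, 44 mm high, lying loose on the bench between the robot and the holders; origin at the centre of its underside, y along its length. Leave it alone.
- tape: Red roll of tape lying flat, 72 mm across, 19 mm high, loose; origin at the centre of its underside. Leave it alone.
- bin: Grey open bin of black, red and blue plugs, 80 x 100 mm, 45 mm high, loose; origin at the centre of its underside. Leave it alone.

How it is judged:
On the way:
1. one of the modules has been set down, fully seated and at rest, in the black spare holder (((horizontal distance between breaker_center and holder_spare below 0.015 m and z of breaker_center in the frame of holder_spare between 0.03 and 0.039 m and angle between breaker_center's own z axis and vertical below 0.08 rad and linear speed of breaker below 0.02 m/s and contact force between breaker and the fingers below 0.1 N) or (horizontal distance between contactor_center and holder_spare below 0.015 m and z of contactor_center in the frame of holder_spare between 0.03 and 0.039 m and angle between contactor_center's own z axis and vertical below 0.08 rad and linear speed of contactor below 0.02 m/s and contact force between contactor and the fingers below 0.1 N) or (horizontal distance between timer_center and holder_spare below 0.015 m and z of timer_center in the frame of holder_spare between 0.03 and 0.039 m and angle between timer_center's own z axis and vertical below 0.08 rad and linear speed of timer below 0.02 m/s and contact force between timer and the fingers below 0.1 N))), for 0.2 s.
At the end, for the whole second after the job is handed in: Breaker in the blue, contactor in the green and timer in the yellow holder: each with its centre within 15 mm (horizontally) of the holder's, standing on the pocket floor (centre 30 to 39 mm above the holder's origin), upright within 0.08 rad, and at rest; so the spare holder is empty (horizontal distance between breaker_center and holder_blue below 0.015 m and z of breaker_center in the frame of holder_blue between 0.03 and 0.039 m and angle between each of breaker_center, contactor_center, timer_center's own z axis and vertical below 0.08 rad and horizontal distance between contactor_center and holder_green below 0.015 m and z of contactor_center in the frame of holder_green between 0.03 and 0.039 m and horizontal distance between timer_center and holder_yellow below 0.015 m and z of timer_center in the frame of holder_yellow between 0.03 and 0.039 m and linear speed of each of breaker, contactor, timer below 0.02 m/s and angular speed of each of breaker, contactor, timer below 0.2 rad/s); the robot touches nothing.
It fails at once if a module is tipped by more than 0.6 rad (angle between any of breaker_center, contactor_center, timer_center's own z axis and vertical above 0.6 rad).
It fails at once if a module is rammed onto a holder (contact force above 60 N) (contact force between any of breaker, contactor, timer and holder_blue above 60 N or contact force between any of breaker, contactor, timer and holder_green above 60 N or contact force between any of breaker, contactor, timer and holder_yellow above 60 N or contact force between any of breaker, contactor, timer and holder_spare above 60 N).
It fails at once if a module is dropped or thrown (moves faster than 0.65 m/s, as after a fall of about 20 mm, with the fingers off it) ((linear speed of breaker above 0.65 m/s and contact force between breaker and the fingers below 0.05 N) or (linear speed of contactor above 0.65 m/s and contact force between contactor and the fingers below 0.05 N) or (linear speed of timer above 0.65 m/s and contact force between timer and the fingers below 0.05 N)).
It fails at once if the meter, tape or bin is moved by more than 20 mm (distance of any of meter, tape, bin from where it was at the start of the episode above 0.02 m).
It also fails if it takes over 106 s, if anything falls off the work surface, if the arm or the gripper's body presses on something with over 40 N, if the wrist force passes 120 N, or if a joint passes its speed limit or range.

## Working session

There is one attempt and no reset: what is moved stays moved. The work goes in short steps, Python scripts to look and compute and a tool call to move; the robot and the scene stay as the last step left them, time stands still between calls to the robot, and variables do not carry over. Pictures are saved under pics/ and viewed, about 12 in all and at most 16, crops included, and the job is handed in when it is done.

Besides the shell and the picture viewer there is one more tool, called after "Call:" as a command line: name --argument value ..., lists and objects as JSON in quotes. carry_out: Moves the arm, as the interface text tells. Its arguments: {"type":"object","properties":{"steps":{"type":"array"},"squeeze":{"type":"number"}},"required":["steps"]}

```bash
mkdir -p pics; ls
python3 - <<'E'
from rig import robot,cams
import cv2,numpy as np
for n in("top","side"):
    c=cams.camera(n);cv2.imwrite(f"pics/{n}0.png",c["pixels"][:,:,::-1])
    print({k:(v if k!="pixels" else 0) for k,v in c.items()})
print(robot.get_obs(),robot.tip_extent)
E
```

```text
pics
{'pixels': 0, 'fx': 413.07215299036756, 'fy': 413.07215299036756, 'cx': 257.98084076114793, 'cy': 186.41484504822225, 'eye': array([ 4.78635936e-01, -9.91765597e-04,  1.15011605e+00]), 'rotation': array([-0.01512806,  0.01947933,  0.70996101, -0.70380897])}
{'pixels': 0, 'fx': 393.7588311634909, 'fy': 393.7588311634909, 'cx': 252.2557422515363, 'cy': 193.88926369536017, 'eye': array([ 0.4998637 , -0.72628931,  0.58477228]), 'rotation': array([ 0.45642731, -0.0149686 , -0.03835954,  0.8888074 ])}
{'time': 0.1, 'q': array([-1.32950938e+00,  5.28362387e-01,  1.43380537e+00,  2.26772076e-05,
        1.18136596e+00, -1.78485732e-01]), 'joint_velocities': array([ 0.00076595,  0.00078517, -0.00286776,  0.00099598, -0.00172126,
       -0.0008472 ]), 'joint_torque': array([-1.03812195e-03, -4.40985417e+01, -1.77150661e+01,  6.34750701e-02,
        5.33512258e-02, -4.80508834e-05]), 'position': array([ 0.25460989, -0.57010588,  0.24366615]), 'tool_rot': array([ 8.38911100e-01, -5.44267604e-01, -7.00299215e-04, -6.72029084e-04]), 'ft_force': array([ 0.1849354 ,  0.22567469, -0.62098027]), 'moment': array([ 0.01245696, -0.02047618,  0.044954  ]), 'grip_width': 0.08737128871719471} 0.022
```

View pics/top0.png

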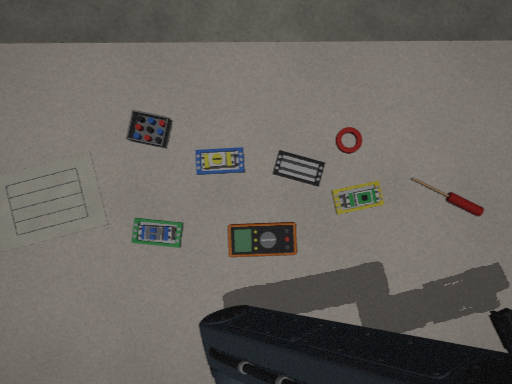

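View pics/side0.png

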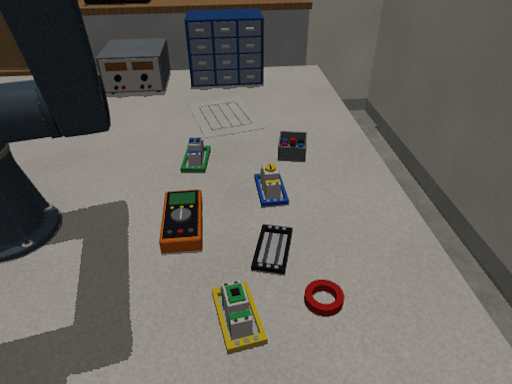

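```bash
cat > h.py <<'E'
import cv2,numpy as np
from scipy.spatial.transform import Rotation as R
def project(c,P):
    p=R.from_quat(c["rotation"]).inv().apply(np.atleast_2d(P)-c["eye"]); return np.c_[c["cx"]+c["fx"]*p[:,0]/-p[:,2], c["cy"]-c["fy"]*p[:,1]/-p[:,2]]
def ground(c,uv,z):
    uv=np.atleast_2d(uv).astype(float)
    d=R.from_quat(c["rotation"]).apply(np.c_[(uv[:,0]-c["cx"])/c["fx"],-(uv[:,1]-c["cy"])/c["fy"],-np.ones(len(uv))])
    return c["eye"]+d*((z-c["eye"][2])/d[:,2])[:,None]
E
python3 - <<'E'
from rig import robot,cams
from h import *
c=cams.camera("top");im=c["pixels"]
hsv=cv2.cvtColor(im,cv2.COLOR_RGB2HSV)
B={"blue":((195,145),(246,177)),"green":((129,214),(186,249)),"yellow":((328,178),(388,216)),"spare":((270,147),(328,188))}
rng={"blue":((100,120,40),(125,255,255)),"green":((45,90,40),(90,255,255)),"yellow":((20,110,60),(35,255,255)),"spare":((0,0,0),(180,255,60))}
tiles=[]
for n,(a,b) in B.items():
    m=cv2.inRange(hsv,*map(np.array,rng[n])); k=np.zeros_like(m);k[a[1]:b[1],a[0]:b[0]]=m[a[1]:b[1],a[0]:b[0]]
    pts=np.argwhere(k)[:,::-1].astype(np.float32)
    w=ground(c,pts,.010)[:,:2]
    r=cv2.minAreaRect((w*1000).astype(np.float32)); box=cv2.boxPoints(r)/1000
    s=sorted([(np.linalg.norm(box[1]-box[0]),box[1]-box[0]),(np.linalg.norm(box[2]-box[1]),box[2]-box[1])],key=lambda t:t[0])
    v=s[1][1]; ang=np.degrees(np.arctan2(v[1],v[0]))%180
    print(n,np.round(r[0],1),np.round(r[1],1),"long axis deg",round(ang,1))
    t=cv2.resize(im[a[1]-6:a[1]+44,a[0]-6:a[0]+60],None,fx=6,fy=6,interpolation=cv2.INTER_CUBIC)[:,:,::-1].copy()
    uv=(project(c,np.c_[box,[.01]*4])-np.array([a[0]-6,a[1]-6])+.5)*6
    cv2.polylines(t,[uv.astype(int)],True,(255,0,255),1)
    tiles.append(t)
cv2.imwrite("pics/t1.png",np.vstack([np.hstack(tiles[:2]),np.hstack(tiles[2:])]))
E
```

```text
blue [607.5  97.7] [ 67.3 131. ] long axis deg 92.7
green [411.  270.4] [132.2  68.3] long axis deg 83.5
yellow [ 502.8 -283.1] [ 68.2 133.2] long axis deg 101.5
spare [ 585.1 -120.9] [130.4  68.5] long axis deg 74.1
```

View pics/t1.png

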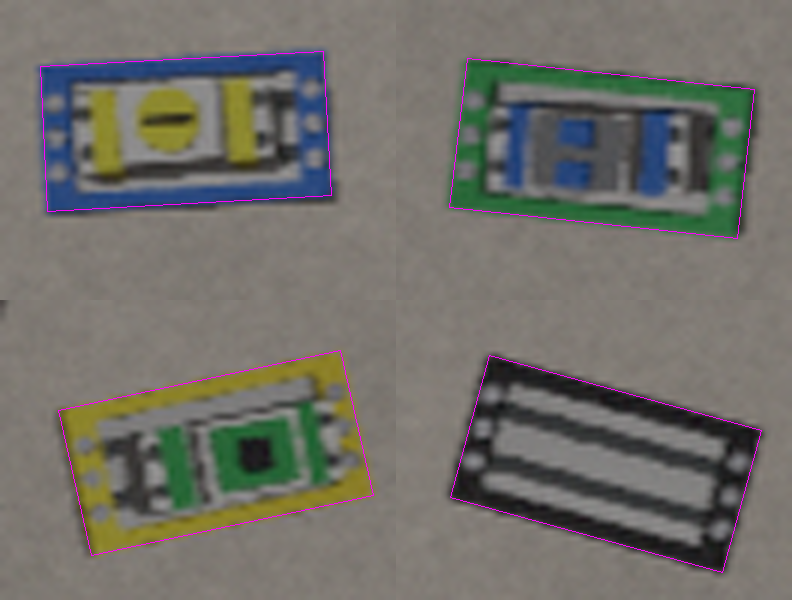

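```bash
cat >> h.py <<'E'
RNG={"blue":((100,100,40),(125,255,255)),"green":((45,80,40),(90,255,255)),"yellow":((20,100,60),(35,255,255))}
H={"blue":(.6075,.0977,92.7),"green":(.411,.2704,83.5),"yellow":(.5028,-.2831,101.5),"spare":(.5851,-.1209,74.1)}
def module(c,col,hold,z=.048,dz=0):
    "centre xy and long axis of a module of colour col standing in holder hold"
    hsv=cv2.cvtColor(c["pixels"],cv2.COLOR_RGB2HSV); m=cv2.inRange(hsv,*map(np.array,RNG[col]))
    uv=np.argwhere(m)[:,::-1]; w=ground(c,uv,z)[:,:2]
    x,y,a=H[hold]; a=np.radians(a); d=w-[x,y]; l=d@[np.cos(a),np.sin(a)]; s=d@[-np.sin(a),np.cos(a)]
    w=w[(abs(l)<.062)&(abs(s)<.036)]
    r=cv2.minAreaRect((w*1000).astype(np.float32)); b=cv2.boxPoints(r); e=max([b[1]-b[0],b[2]-b[1]],key=np.linalg.norm)
    return np.round(r[0],1),np.round(sorted(r[1]),1),round(np.degrees(np.arctan2(e[1],e[0]))%180,1)
E
python3 - <<'E'
from rig import robot,cams
from h import *
c=cams.camera("top")
for a,b in(("yellow","blue"),("blue","green"),("green","yellow")):print(a,module(c,a,b))
o=robot.get_obs();print(R.from_quat(o["tool_rot"]).as_matrix().round(3),o["position"])
E
```

```text
yellow (array([604.1, 100.3]), array([38.6, 72.6]), np.float32(94.3))
blue (array([412.7, 267.6]), array([37.3, 72.5]), np.float32(86.9))
green (array([ 500.6, -285.9]), array([35.6, 72.5]), np.float32(100.3))
[[ 0.408 -0.913 -0.   ]
 [-0.913 -0.408  0.001]
 [-0.001 -0.    -1.   ]] [ 0.25467226 -0.57031067  0.24395236]
```

Call:
carry_out --steps '[[[2, 3.7, 0], 4, 0], [[2, 3.7, 0], 4, 0], [[2, 3.7, 0], 4, 0], [[2, 3.7, 0], 4, 0], [[2, 3.7, 0], 4, 0], [[2, 3.7, 0], 4, 0], [[2, 3.7, 0], 4, 0], [[2, 3.7, 0], 4, 0], [[2, 3.7, 0], 4, 0], [[2, 3.7, 0], 4, 0]]' --squeeze 25

```text
time: 1.2
position: [0.4566, -0.1924, 0.2426]
tool_rot: [0.976, -0.217, 0.001, 0.001]
ft_force: [-0.9, -0.6, 1.1]
grip_width: 0.087
```

Call:
carry_out --steps '[[[1.9, 3.8, -1], 3.7, 0], [[1.9, 3.8, -1], 3.7, 0], [[1.9, 3.8, -1], 3.7, 0], [[1.9, 3.8, -1], 3.7, 0], [[1.9, 3.8, -1], 3.7, 0], [[1.9, 3.8, -1], 3.7, 0], [[1.9, 3.8, -1], 3.7, 0], [[1, 2, -1], 3, 0], [[0, 0, -1], 0, 0], [[0, 0, 0], 0, 0]]'

```text
time: 2.2
position: [0.606, 0.1113, 0.1487]
tool_rot: [0.999, 0.049, 0.004, 0.0]
ft_force: [0.1, -0.3, -0.3]
grip_width: 0.087
```

```bash
cat > st.py <<'E'
# usage: st.py x y deg : remaining shift (cm, deg) to target; optional picture name
import sys; from rig import robot,cams; from h import *
o=robot.get_obs(); q=o["tool_rot"]; a=np.degrees(2*np.arctan2(q[1],q[0])); t=list(map(float,sys.argv[1:4]))
p=o["position"]; print("pos",p.round(4),"jaw",round(a,1),"t",round(o["time"],2),"w",round(o["grip_width"],4),"F",o["ft_force"].round(1))
print("go cm",np.round((np.array(t[:2])-p[:2])*100,2),"spin",round((t[2]-a+90)%180-90,1))
if len(sys.argv)>4:
    im=[cams.camera(n)["pixels"][:,:,::-1] for n in sys.argv[5:] or ("side",)]
    cv2.imwrite(f"pics/{sys.argv[4]}.png",np.hstack(im))
E
python3 st.py .6041 .1003 4.3 s1
```

```text
pos [0.606  0.1113 0.1487] jaw 5.6 t 2.2 w 0.087 F [ 0.1 -0.3 -0.3]
go cm [-0.19 -1.1 ] spin -1.3
```

View pics/s1.png

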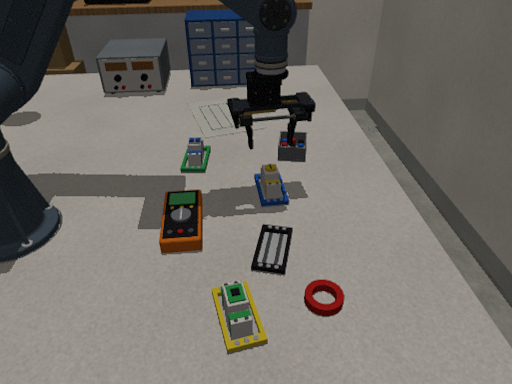

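The gripper hangs open just above and slightly left of the timer, which is at pixel (270,180) in the blue holder. The bin at (292,146) is clear. I'll correct the offset and go down.

Call:
carry_out --steps '[[[-0.2, -1.1, 0], -1.3, 0], [[0, 0, -2], 0, 0], [[0, 0, -2], 0, 0], [[0, 0, -1], 0, 0], [[0, 0, 0], 0, 0]]'

```text
time: 2.75
position: [0.6042, 0.0903, 0.1021]
tool_rot: [1.0, 0.03, 0.007, 0.002]
ft_force: [0.0, 0.1, 0.1]
grip_width: 0.0874
```

```bash
python3 st.py .6041 .1003 4.3
```

```text
pos [0.6042 0.0903 0.1021] jaw 3.4 t 2.75 w 0.0874 F [0.  0.1 0.1]
go cm [-0.01  1.  ] spin 0.9
```

Call:
carry_out --steps '[[[0, 0.5, -1], 0.5, 0], [[0, 0, -1], 0, 0], [[0, 0, 0], 0, 0], [[0, 0, 0], 0, 0]]'

```text
time: 3.15
position: [0.6054, 0.0939, 0.0828]
tool_rot: [0.999, 0.033, 0.009, 0.002]
ft_force: [-0.7, -0.0, -0.8]
grip_width: 0.087
```

```bash
python3 st.py .6041 .1003 4.3; python3 st.py .6041 .1003 4.3
```

```text
pos [0.6054 0.0939 0.0828] jaw 3.8 t 3.15 w 0.087 F [-0.7 -0.  -0.8]
go cm [-0.13  0.64] spin 0.5
pos [0.6054 0.0939 0.0828] jaw 3.8 t 3.15 w 0.087 F [-0.7 -0.  -0.8]
go cm [-0.13  0.64] spin 0.5
```

Call:
carry_out --steps '[[[-0.1, 0.6, -1], 0.5, 0], [[0, 0, -1], 0, 0], [[0, 0, -1], 0, 0], [[0, 0, 0], 0, 0], [[0, 0, 0], 0, 0]]'

```text
time: 3.65
position: [0.6044, 0.1013, 0.0503]
tool_rot: [0.999, 0.038, 0.009, 0.002]
ft_force: [-0.4, 0.1, 0.2]
grip_width: 0.0874
```

```bash
python3 st.py .6041 .1003 4.3
```

```text
pos [0.6044 0.1013 0.0503] jaw 4.4 t 3.65 w 0.0874 F [-0.4  0.1  0.2]
go cm [-0.03 -0.1 ] spin -0.1
```

Close.

Call:
carry_out --steps '[[[0, 0, 0], 0, 0.3], [[0, 0, 0], 0, 0.6], [[0, 0, 0], 0, 0.8], [[0, 0, 0], 0, 0.8], [[0, 0, 0], 0, 0.8], [[0, 0, 0], 0, 0.8], [[0, 0, 0], 0, 0.8], [[0, 0, 0], 0, 0.8]]'

```text
time: 4.45
position: [0.6056, 0.101, 0.0516]
tool_rot: [0.999, 0.038, 0.01, 0.002]
ft_force: [0.6, -0.4, 0.1]
grip_width: 0.0357
```

```bash
python3 st.py .6041 .1003 4.3
```

```text
pos [0.6056 0.101  0.0516] jaw 4.4 t 4.45 w 0.0357 F [ 0.6 -0.4  0.1]
go cm [-0.15 -0.07] spin -0.1
```

Call:
carry_out --steps '[[[0, 0, 1], 0, 0.8], [[0, 0, 2], 0, 0.8], [[0, 0, 2], 0, 0.8], [[0, 0, 2], 0, 0.8], [[0, 0, 2], 0, 0.8], [[0, 0, 0], 0, 0.8], [[-0.1, -2, 0], -2, 0.8], [[-0.2, -3, 0], -2, 0.8], [[-0.2, -3, 0], -2, 0.8], [[-0.2, -3, 0], -2, 0.8]]'

```text
time: 5.45
position: [0.5916, -0.007, 0.1419]
tool_rot: [1.0, -0.03, 0.004, 0.001]
ft_force: [0.4, 0.9, -2.9]
grip_width: 0.036
```

Call:
carry_out --steps '[[[-0.2, -3, 0], -2, 0.8], [[-0.2, -3, 0], -2, 0.8], [[-0.2, -2, 0], -2, 0.8], [[-0.2, -1, 0], -2, 0.8], [[0, 0, 0], 0, 0.8], [[0, 0, 0], 0, 0.8]]'

```text
time: 6.05
position: [0.5786, -0.1026, 0.1364]
tool_rot: [0.994, -0.106, -0.001, 0.0]
ft_force: [0.3, 0.3, -2.1]
grip_width: 0.0357
```

```bash
python3 st.py .5851 -.1209 -15.9 s2
```

```text
pos [ 0.5786 -0.1026  0.1364] jaw -12.2 t 6.05 w 0.0357 F [ 0.3  0.3 -2.1]
go cm [ 0.65 -1.83] spin -3.7
```

View pics/s2.png

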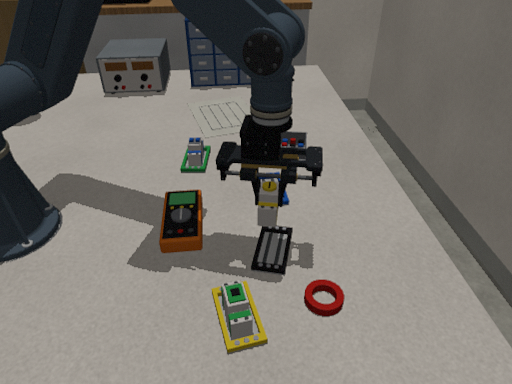

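The timer is held upright at (268,205), with the black holder at (272,248) ahead of it.

Call:
carry_out --steps '[[[0.3, -1, 0], -2, 0.8], [[0.3, -0.8, -1], -1.5, 0.8], [[0, 0, -1], 0, 0.8], [[0, 0, -1], 0, 0.8], [[0, 0, -1], 0, 0.8], [[0, 0, 0], 0, 0.8], [[0, 0, 0], 0, 0.8]]'

```text
time: 6.8
position: [0.5848, -0.118, 0.0914]
tool_rot: [0.991, -0.136, -0.003, -0.001]
ft_force: [0.1, 0.0, -2.6]
grip_width: 0.0359
```

```bash
python3 st.py .5851 -.1209 -15.9
```

```text
pos [ 0.5848 -0.118   0.0914] jaw -15.6 t 6.8 w 0.0359 F [ 0.1  0.  -2.6]
go cm [ 0.03 -0.29] spin -0.3
```

Call:
carry_out --steps '[[[0, -0.2, -1], 0, 0.8], [[0, 0, -1], 0, 0.8], [[0, 0, -0.8], 0, 0.8], [[0, 0, -0.4], 0, 0.8], [[0, 0, 0], 0, 0.8], [[0, 0, 0], 0, 0.8]]'

```text
time: 7.4
position: [0.585, -0.12, 0.0567]
tool_rot: [0.991, -0.136, -0.003, -0.0]
ft_force: [-0.4, 1.1, -2.0]
grip_width: 0.0356
```

```bash
python3 st.py .5851 -.1209 -15.9
```

```text
pos [ 0.585  -0.12    0.0567] jaw -15.6 t 7.4 w 0.0356 F [-0.4  1.1 -2. ]
go cm [ 0.01 -0.09] spin -0.3
```

Call:
carry_out --steps '[[[0, 0, -0.2], 0, 0.8], [[0, 0, -0.2], 0, 0.8], [[0, 0, -0.1], 0, 0.8], [[0, 0, 0], 0, 0.8]]'

```text
time: 7.8
position: [0.5857, -0.1203, 0.0522]
tool_rot: [0.991, -0.136, -0.002, -0.0]
ft_force: [-0.2, -0.1, -2.8]
grip_width: 0.0355
```

Call:
carry_out --steps '[[[0, 0, -0.1], 0, 0.8], [[0, 0, -0.1], 0, 0.8], [[0, 0, 0], 0, 0.8]]'

```text
time: 8.1
position: [0.586, -0.1203, 0.0518]
tool_rot: [0.991, -0.136, -0.001, -0.0]
ft_force: [0.7, -0.4, -2.7]
grip_width: 0.0358
```

Call:
carry_out --steps '[[[0, 0, -0.2], 0, 0.8], [[0, 0, -0.2], 0, 0.8], [[0, 0, 0], 0, 0.8]]'

```text
time: 8.4
position: [0.5865, -0.1203, 0.052]
tool_rot: [0.991, -0.135, -0.0, 0.0]
ft_force: [0.3, -0.6, -2.6]
grip_width: 0.0359
```

Call:
carry_out --steps '[[[0, 0, -0.4], 0, 0.8], [[0, 0, 0], 0, 0.8]]'

```text
time: 8.6
position: [0.5873, -0.1205, 0.0516]
tool_rot: [0.991, -0.135, 0.001, 0.001]
ft_force: [-0.5, 0.4, -3.0]
grip_width: 0.036
```

Run:
```python
from rig import robot,cams
from h import *
c=cams.camera("side");cv2.imwrite("pics/s3.png",cv2.resize(c["pixels"][150:290,200:340,::-1],None,fx=4,fy=4,interpolation=cv2.INTER_CUBIC))
o=robot.get_obs();print(o["position"],o["ft_force"],o["moment"])
```

```text
[ 0.58746874 -0.12055517  0.05146046] [-7.56913314e-01 -1.52117095e-05 -2.90788177e+00] [-0.01314322 -0.09231131  0.02921816]
```

View pics/s3.png

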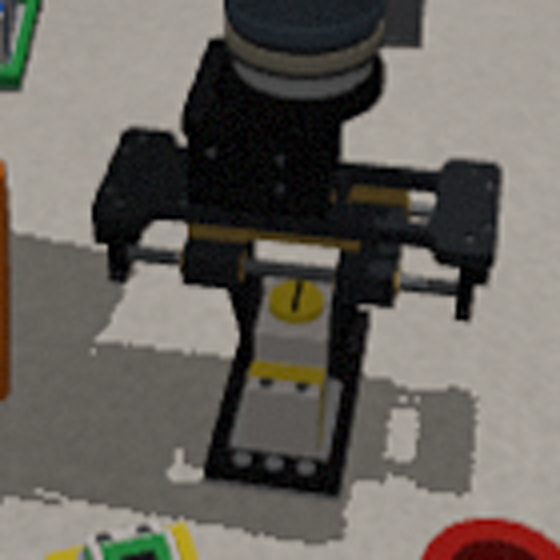

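Call:
carry_out --steps '[[[-0.1, 0, -0.4], 0, 0.8], [[-0.1, 0, -0.4], 0, 0.8]]'

```text
time: 8.85
position: [0.5876, -0.1207, 0.0503]
tool_rot: [0.991, -0.135, 0.003, 0.001]
ft_force: [-5.6, 3.6, 32.0]
grip_width: 0.0357
```

The module is on the floor, with 32 N of contact force. I'll relax and release.

Call:
carry_out --steps '[[[0, 0, 0], 0, 0.75], [[0, 0, 0], 0, 0.5], [[0, 0, 0], 0, 0.3], [[0, 0, 0], 0, 0.0], [[0, 0, 0], 0, 0], [[0, 0, 0], 0, 0], [[0, 0, 0], 0, 0]]'

```text
time: 9.55
position: [0.5879, -0.121, 0.0486]
tool_rot: [0.991, -0.135, 0.003, 0.001]
ft_force: [-0.2, 0.1, -0.2]
grip_width: 0.0755
```

Call:
carry_out --steps '[[[0, 0, 1], 0, 0], [[0, 0, 2], 0, 0], [[0, 0, 2], 0, 0], [[0, 0, 2], 0, 0], [[0, 0, 2], 0, 0], [[0, 0, 2], 0, 0], [[0, 0, 0], 0, 0]]'

```text
time: 10.25
position: [0.5871, -0.1207, 0.1653]
tool_rot: [0.991, -0.135, 0.003, 0.001]
ft_force: [0.3, -0.2, 0.4]
grip_width: 0.0869
```

```bash
python3 st.py .4127 .2676 -3.1
```

```text
pos [ 0.5871 -0.1207  0.1653] jaw -15.6 t 10.25 w 0.0869 F [ 0.3 -0.2  0.4]
go cm [-17.44  38.83] spin 12.5
```

Call:
carry_out --steps '[[[-1, 2, 0], 1, 0], [[-1.6, 3.6, 0], 1.2, 0], [[-1.6, 3.6, 0], 1.2, 0], [[-1.6, 3.6, 0], 1.2, 0], [[-1.6, 3.6, 0], 1.2, 0], [[-1.6, 3.6, 0], 1.2, 0], [[-1.6, 3.6, 0], 1.2, 0], [[-1.6, 3.6, 0], 1.2, 0], [[-1.6, 3.6, 0], 1.2, 0], [[-1.6, 3.6, 0], 1.2, 0]]'

```text
time: 11.25
position: [0.427, 0.2282, 0.1624]
tool_rot: [0.999, -0.035, 0.005, 0.001]
ft_force: [1.3, 0.3, -0.1]
grip_width: 0.0873
```

Call:
carry_out --steps '[[[-0.5, 1, 0], 0, 0], [[0, 0, 0], 0, 0], [[0, 0, 0], 0, 0]]'

```text
time: 11.55
position: [0.4184, 0.2413, 0.1613]
tool_rot: [1.0, -0.031, 0.003, 0.002]
ft_force: [0.7, -1.0, -0.8]
grip_width: 0.0869
```

```bash
python3 st.py .4127 .2676 -3.1
python3 - <<'E'
from rig import cams
from h import *
print(module(cams.camera("top"),"yellow","spare"))
E
```

```text
pos [0.4184 0.2413 0.1613] jaw -3.5 t 11.55 w 0.0869 F [ 0.7 -1.  -0.8]
go cm [-0.57  2.63] spin 0.4
(array([ 587.2, -121.1]), array([40.6, 72.8]), np.float32(74.2))
```

The timer sits in the spare holder, about 2 mm off centre. Next is the breaker.

Call:
carry_out --steps '[[[-0.3, 1.3, 0], 0, 0], [[-0.3, 1.3, -2], 0, 0], [[0, 0, -2], 0, 0], [[0, 0, -2], 0, 0], [[0, 0, -1], 0, 0], [[0, 0, 0], 0, 0], [[0, 0, 0], 0, 0]]'

```text
time: 12.3
position: [0.4189, 0.2658, 0.09]
tool_rot: [0.999, -0.038, 0.007, 0.001]
ft_force: [0.0, 0.8, 0.1]
grip_width: 0.0871
```

```bash
python3 st.py .4127 .2676 -3.1
```

```text
pos [0.4189 0.2658 0.09  ] jaw -4.4 t 12.3 w 0.0871 F [0.  0.8 0.1]
go cm [-0.62  0.18] spin 1.3
```

Call:
carry_out --steps '[[[-0.6, 0.2, -1], 1.3, 0], [[0, 0, -1], 0, 0], [[0, 0, -1], 0, 0], [[0, 0, -1], 0, 0], [[0, 0, 0], 0, 0]]'

```text
time: 12.8
position: [0.4165, 0.2683, 0.0508]
tool_rot: [1.0, -0.028, 0.01, -0.001]
ft_force: [-0.0, -0.3, 0.5]
grip_width: 0.0871
```

```bash
python3 st.py .4127 .2676 -3.1
```

```text
pos [0.4165 0.2683 0.0508] jaw -3.2 t 12.8 w 0.0871 F [-0.  -0.3  0.5]
go cm [-0.38 -0.07] spin 0.1
```

Call:
carry_out --steps '[[[-0.4, 0, 0], 0, 0], [[0, 0, 0], 0, 0.3], [[0, 0, 0], 0, 0.6], [[0, 0, 0], 0, 0.8], [[0, 0, 0], 0, 0.8], [[0, 0, 0], 0, 0.8], [[0, 0, 0], 0, 0.8], [[0, 0, 0], 0, 0.8], [[0, 0, 0], 0, 0.8]]'

```text
time: 13.7
position: [0.4129, 0.2686, 0.0516]
tool_rot: [1.0, -0.028, 0.011, -0.001]
ft_force: [-0.1, 0.4, 0.5]
grip_width: 0.0359
```

```bash
python3 st.py .6075 .0977 2.7
```

```text
pos [0.4129 0.2686 0.0516] jaw -3.2 t 13.7 w 0.0359 F [-0.1  0.4  0.5]
go cm [ 19.46 -17.09] spin 5.9
```

Call:
carry_out --steps '[[[0, 0, 1], 0, 0.8], [[0, 0, 2], 0, 0.8], [[0, 0, 2], 0, 0.8], [[0, 0, 2], 0, 0.8], [[0, 0, 2], 0, 0.8], [[0, 0, 1], 0, 0.8], [[1, -1, 0], 0.6, 0.8], [[2, -1.7, 0], 0.6, 0.8], [[2.2, -2, 0], 0.6, 0.8], [[2.2, -2, 0], 0.6, 0.8]]'

```text
time: 14.7
position: [0.4809, 0.2004, 0.1569]
tool_rot: [1.0, -0.003, 0.006, -0.0]
ft_force: [0.2, 0.4, -1.5]
grip_width: 0.0357
```

Call:
carry_out --steps '[[[2.2, -2, 0], 0.6, 0.8], [[2.2, -2, 0], 0.6, 0.8], [[2.2, -2, 0], 0.6, 0.8], [[2, -1.7, 0], 0.6, 0.8], [[1, -1, 0], 0.6, 0.8], [[0, 0, 0], 0, 0.8], [[0, 0, 0], 0, 0.8]]'

```text
time: 15.4
position: [0.5798, 0.106, 0.1549]
tool_rot: [1.0, 0.022, 0.004, -0.0]
ft_force: [-0.7, 0.9, -2.0]
grip_width: 0.0364
```

```bash
python3 st.py .6075 .0977 2.7
```

```text
pos [0.5798 0.106  0.1549] jaw 2.5 t 15.4 w 0.0364 F [-0.7  0.9 -2. ]
go cm [ 2.77 -0.83] spin 0.2
```

Call:
carry_out --steps '[[[1.3, -0.4, 0], 0, 0.8], [[1.3, -0.3, -1], 0, 0.8], [[0, 0, -2], 0, 0.8], [[0, 0, -2], 0, 0.8], [[0, 0, -1], 0, 0.8], [[0, 0, 0], 0, 0.8], [[0, 0, 0], 0, 0.8]]'

```text
time: 16.1
position: [0.6016, 0.1038, 0.0902]
tool_rot: [1.0, 0.024, -0.0, -0.001]
ft_force: [0.8, 0.2, -0.7]
grip_width: 0.0358
```

```bash
python3 st.py .6075 .0977 2.7
```

```text
pos [0.6016 0.1038 0.0902] jaw 2.8 t 16.1 w 0.0358 F [ 0.8  0.2 -0.7]
go cm [ 0.59 -0.61] spin -0.1
```

Call:
carry_out --steps '[[[0.5, -0.5, -0.6], 0, 0.8], [[0, 0, -0.6], 0, 0.8], [[0, 0, -0.6], 0, 0.8], [[0, 0, -0.6], 0, 0.8], [[0, 0, -0.4], 0, 0.8], [[0, 0, 0], 0, 0.8]]'

```text
time: 16.7
position: [0.6085, 0.0984, 0.0621]
tool_rot: [1.0, 0.024, 0.002, -0.001]
ft_force: [-0.5, -0.1, -2.0]
grip_width: 0.0358
```

```bash
python3 st.py .6075 .0977 2.7
```

```text
pos [0.6085 0.0984 0.0621] jaw 2.8 t 16.7 w 0.0358 F [-0.5 -0.1 -2. ]
go cm [-0.1  -0.07] spin -0.1
```

Call:
carry_out --steps '[[[-0.1, 0, -0.4], 0, 0.8], [[0, 0, -0.4], 0, 0.8], [[0, 0, -0.2], 0, 0.8], [[0, 0, 0], 0, 0.8]]'

```text
time: 17.1
position: [0.6076, 0.0984, 0.0517]
tool_rot: [1.0, 0.024, 0.003, -0.001]
ft_force: [-0.3, -0.3, -1.4]
grip_width: 0.0362
```

Call:
carry_out --steps '[[[0, 0, -0.2], 0, 0.8]]'

```text
time: 17.2
position: [0.6073, 0.0984, 0.0512]
tool_rot: [1.0, 0.024, 0.002, -0.001]
ft_force: [-5.3, 0.8, 21.9]
grip_width: 0.0356
```

Contact. Release.

Call:
carry_out --steps '[[[0, 0, 0], 0, 0.75], [[0, 0, 0], 0, 0.5], [[0, 0, 0], 0, 0.3], [[0, 0, 0], 0, 0.0], [[0, 0, 0], 0, 0], [[0, 0, 0], 0, 0], [[0, 0, 0], 0, 0]]'

```text
time: 17.9
position: [0.6092, 0.0985, 0.0529]
tool_rot: [1.0, 0.024, 0.004, -0.001]
ft_force: [-0.9, 0.4, -0.5]
grip_width: 0.0758
```

Call:
carry_out --steps '[[[0, 0, 1], 0, 0], [[0, 0, 2], 0, 0], [[0, 0, 2], 0, 0], [[0, 0, 2], 0, 0], [[0, 0, 2], 0, 0], [[0, 0, 2], 0, 0], [[0, 0, 0], 0, 0]]'

```text
time: 18.6
position: [0.6084, 0.0985, 0.1696]
tool_rot: [1.0, 0.024, 0.004, -0.001]
ft_force: [0.4, -0.6, -0.0]
grip_width: 0.0867
```

```bash
python3 st.py .5006 -.2859 10.3
```

```text
pos [0.6084 0.0985 0.1696] jaw 2.8 t 18.6 w 0.0867 F [ 0.4 -0.6 -0. ]
go cm [-10.78 -38.44] spin 7.5
```

Call:
carry_out --steps '[[[-0.6, -2, 0], 0.7, 0], [[-1, -3.8, 0], 0.7, 0], [[-1, -3.8, 0], 0.7, 0], [[-1, -3.8, 0], 0.7, 0], [[-1, -3.8, 0], 0.7, 0], [[-1, -3.8, 0], 0.7, 0], [[-1, -3.8, 0], 0.7, 0], [[-1, -3.8, 0], 0.7, 0], [[-1, -3.8, 0], 0.7, 0], [[-1, -3.8, 0], 0.7, 0]]'

```text
time: 19.6
position: [0.5055, -0.2687, 0.1655]
tool_rot: [0.996, 0.093, 0.003, -0.004]
ft_force: [0.9, -0.5, -0.4]
grip_width: 0.087
```

Call:
carry_out --steps '[[[0, -1.5, 0], 0, 0], [[0, 0, 0], 0, 0], [[0, 0, 0], 0, 0]]'

```text
time: 19.9
position: [0.5036, -0.2883, 0.1638]
tool_rot: [0.996, 0.089, 0.003, -0.004]
ft_force: [0.2, -0.8, 0.7]
grip_width: 0.0864
```

```bash
python3 st.py .5006 -.2859 10.3
python3 - <<'E'
from rig import cams
from h import *
c=cams.camera("top")
hs=cv2.cvtColor(c["pixels"],cv2.COLOR_RGB2HSV)
t=c["pixels"][115:260,120:400,::-1]
cv2.imwrite("pics/t2.png",cv2.resize(t,None,fx=2.8,fy=2.8,interpolation=cv2.INTER_CUBIC))
E
```

```text
pos [ 0.5036 -0.2883  0.1638] jaw 10.2 t 19.9 w 0.0864 F [ 0.2 -0.8  0.7]
go cm [-0.3   0.24] spin 0.1
```

View pics/t2.png

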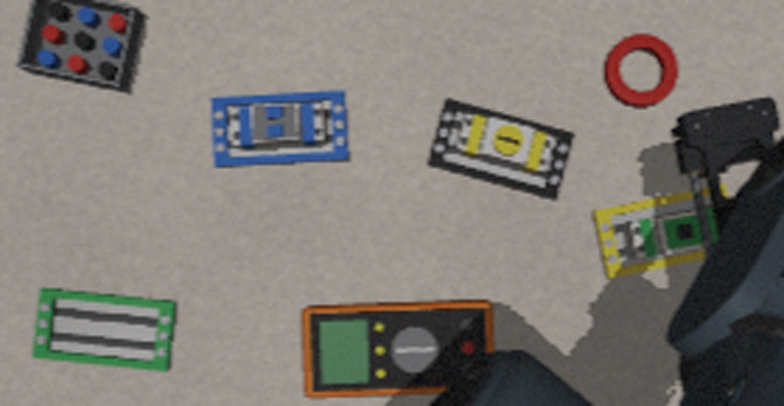

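Breaker is in blue at (280,128) and timer is in black at (508,140), while green is empty at (105,330). The gripper is over the contactor.

Call:
carry_out --steps '[[[-0.3, 0.2, -2], 0, 0], [[0, 0, -2], 0, 0], [[0, 0, -2], 0, 0], [[0, 0, -1], 0, 0], [[0, 0, 0], 0, 0], [[0, 0, 0], 0, 0]]'

```text
time: 20.55
position: [0.5034, -0.2756, 0.0928]
tool_rot: [0.995, 0.096, 0.003, -0.005]
ft_force: [-0.0, 0.2, 0.2]
grip_width: 0.0871
```

```bash
python3 st.py .5006 -.2859 10.3
```

```text
pos [ 0.5034 -0.2756  0.0928] jaw 11.0 t 20.55 w 0.0871 F [-0.   0.2  0.2]
go cm [-0.28 -1.03] spin -0.7
```

Call:
carry_out --steps '[[[-0.2, -0.8, -1], -0.6, 0], [[0, 0, -1], 0, 0], [[0, 0, -1], 0, 0], [[0, 0, -1], 0, 0], [[0, 0, 0], 0, 0], [[0, 0, 0], 0, 0]]'

```text
time: 21.15
position: [0.5024, -0.2852, 0.0512]
tool_rot: [0.996, 0.09, 0.004, -0.003]
ft_force: [0.1, -0.1, 0.1]
grip_width: 0.0869
```

```bash
python3 st.py .5006 -.2859 10.3
```

```text
pos [ 0.5024 -0.2852  0.0512] jaw 10.3 t 21.15 w 0.0869 F [ 0.1 -0.1  0.1]
go cm [-0.18 -0.07] spin -0.0
```

Call:
carry_out --steps '[[[-0.2, 0, 0], 0, 0.2], [[0, 0, 0], 0, 0.4], [[0, 0, 0], 0, 0.6], [[0, 0, 0], 0, 0.8], [[0, 0, 0], 0, 0.8], [[0, 0, 0], 0, 0.8], [[0, 0, 0], 0, 0.8], [[0, 0, 0], 0, 0.8], [[0, 0, 0], 0, 0.8]]'

```text
time: 22.05
position: [0.501, -0.2856, 0.0525]
tool_rot: [0.996, 0.09, 0.005, -0.003]
ft_force: [-0.4, -0.4, 0.1]
grip_width: 0.0358
```

```bash
python3 st.py .411 .2704 -6.5
```

```text
pos [ 0.501  -0.2856  0.0525] jaw 10.3 t 22.05 w 0.0358 F [-0.4 -0.4  0.1]
go cm [-9.  55.6] spin -16.8
```

Call:
carry_out --steps '[[[0, 0, 1], 0, 0.8], [[0, 0, 2], 0, 0.8], [[0, 0, 2], 0, 0.8], [[0, 0, 2], 0, 0.8], [[0, 0, 2], 0, 0.8], [[0, 0, 1], 0, 0.8], [[-0.2, 1, 0], -0.5, 0.8], [[-0.4, 2, 0], -0.8, 0.8], [[-0.5, 3, 0], -0.9, 0.8], [[-0.5, 3, 0], -0.9, 0.8]]'

```text
time: 23.05
position: [0.4813, -0.1929, 0.1549]
tool_rot: [0.998, 0.059, 0.003, -0.004]
ft_force: [0.7, 0.4, -3.0]
grip_width: 0.0355
```

Call:
carry_out --steps '[[[-0.5, 3, 0], -0.9, 0.8], [[-0.5, 3, 0], -0.9, 0.8], [[-0.5, 3, 0], -0.9, 0.8], [[-0.5, 3, 0], -0.9, 0.8], [[-0.5, 3, 0], -0.9, 0.8], [[-0.5, 3, 0], -0.9, 0.8], [[-0.5, 3, 0], -0.9, 0.8], [[-0.5, 3, 0], -0.9, 0.8], [[-0.5, 3, 0], -0.9, 0.8], [[-0.5, 3, 0], -0.9, 0.8]]'

```text
time: 24.05
position: [0.4146, 0.1263, 0.1476]
tool_rot: [1.0, -0.027, -0.008, -0.009]
ft_force: [-0.2, 0.5, -3.2]
grip_width: 0.0359
```

```bash
python3 st.py .411 .2704 -6.5
```

```text
pos [0.4146 0.1263 0.1476] jaw -3.0 t 24.05 w 0.0359 F [-0.2  0.5 -3.2]
go cm [-0.36 14.41] spin -3.5
```

Call:
carry_out --steps '[[[0, 3, 0], -0.9, 0.8], [[0, 3, 0], -0.9, 0.8], [[0, 3, 0], -0.9, 0.8], [[0, 2, 0], -0.9, 0.8], [[0, 1, 0], 0, 0.8], [[0, 0, 0], 0, 0.8], [[0, 0, 0], 0, 0.8]]'

```text
time: 24.75
position: [0.4029, 0.2543, 0.143]
tool_rot: [0.998, -0.056, -0.015, -0.008]
ft_force: [0.2, -0.2, -2.6]
grip_width: 0.0362
```

```bash
python3 st.py .411 .2704 -6.5
```

```text
pos [0.4029 0.2543 0.143 ] jaw -6.4 t 24.75 w 0.0362 F [ 0.2 -0.2 -2.6]
go cm [0.81 1.61] spin -0.1
```

Call:
carry_out --steps '[[[0.4, 0.8, -1], 0, 0.8], [[0.4, 0.7, -1], 0, 0.8], [[0, 0, -1.5], 0, 0.8], [[0, 0, -1], 0, 0.8], [[0, 0, -0.5], 0, 0.8], [[0, 0, 0], 0, 0.8], [[0, 0, 0], 0, 0.8]]'

```text
time: 25.45
position: [0.413, 0.2676, 0.0878]
tool_rot: [0.998, -0.059, -0.016, -0.007]
ft_force: [0.6, -0.2, -2.6]
grip_width: 0.0359
```

```bash
python3 st.py .411 .2704 -6.5
```

```text
pos [0.413  0.2676 0.0878] jaw -6.8 t 25.45 w 0.0359 F [ 0.6 -0.2 -2.6]
go cm [-0.2   0.28] spin 0.3
```

Call:
carry_out --steps '[[[-0.1, 0.3, -0.6], 0, 0.8], [[0, 0, -0.6], 0, 0.8], [[0, 0, -0.6], 0, 0.8], [[0, 0, -0.6], 0, 0.8], [[0, 0, -0.4], 0, 0.8], [[0, 0, -0.2], 0, 0.8], [[0, 0, 0], 0, 0.8]]'

```text
time: 26.15
position: [0.4127, 0.2712, 0.0562]
tool_rot: [0.998, -0.059, -0.015, -0.008]
ft_force: [-0.0, -0.4, -2.5]
grip_width: 0.0359
```

```bash
python3 st.py .411 .2704 -6.5
```

```text
pos [0.4127 0.2712 0.0562] jaw -6.8 t 26.15 w 0.0359 F [-0.  -0.4 -2.5]
go cm [-0.17 -0.08] spin 0.3
```

Call:
carry_out --steps '[[[0, 0, -0.3], 0, 0.8], [[0, 0, -0.1], 0, 0.8]]'

```text
time: 26.35
position: [0.413, 0.2715, 0.0528]
tool_rot: [0.998, -0.06, -0.014, -0.008]
ft_force: [-2.1, 0.8, 9.6]
grip_width: 0.0356
```

Call:
carry_out --steps '[[[0, 0, -0.1], 0, 0.8]]'

```text
time: 26.45
position: [0.413, 0.2716, 0.0527]
tool_rot: [0.998, -0.06, -0.014, -0.008]
ft_force: [-1.8, -1.7, 11.7]
grip_width: 0.036
```

Contact at 11 N. Release.

Call:
carry_out --steps '[[[0, 0, 0], 0, 0.75], [[0, 0, 0], 0, 0.5], [[0, 0, 0], 0, 0.3], [[0, 0, 0], 0, 0.0], [[0, 0, 0], 0, 0], [[0, 0, 0], 0, 0], [[0, 0, 0], 0, 0]]'

```text
time: 27.15
position: [0.4141, 0.2719, 0.0536]
tool_rot: [0.998, -0.059, -0.013, -0.009]
ft_force: [0.1, 0.9, 0.5]
grip_width: 0.0757
```

Call:
carry_out --steps '[[[0, 0, 1], 0, 0], [[0, 0, 2], 0, 0], [[0, 0, 2], 0, 0], [[0, 0, 2], 0, 0], [[0, 0, 2], 0, 0], [[0, 0, 2], 0, 0], [[0, 0, 0], 0, 0]]'

```text
time: 27.85
position: [0.4131, 0.2715, 0.1705]
tool_rot: [0.998, -0.06, -0.013, -0.008]
ft_force: [-0.3, 0.2, -0.3]
grip_width: 0.087
```

```bash
python3 st.py .5872 -.1211 -15.8
```

```text
pos [0.4131 0.2715 0.1705] jaw -6.8 t 27.85 w 0.087 F [-0.3  0.2 -0.3]
go cm [ 17.41 -39.26] spin -9.0
```

Call:
carry_out --steps '[[[1, -2, 0], -0.8, 0], [[1.7, -3.8, 0], -0.8, 0], [[1.7, -3.8, 0], -0.8, 0], [[1.7, -3.8, 0], -0.8, 0], [[1.7, -3.8, 0], -0.8, 0], [[1.7, -3.8, 0], -0.8, 0], [[1.7, -3.8, 0], -0.8, 0], [[1.7, -3.8, 0], -0.8, 0], [[1.7, -3.8, 0], -0.8, 0], [[1.7, -3.8, 0], -0.8, 0]]'

```text
time: 28.85
position: [0.5734, -0.0997, 0.167]
tool_rot: [0.992, -0.127, -0.016, -0.011]
ft_force: [0.8, 0.2, 0.2]
grip_width: 0.0872
```

Call:
carry_out --steps '[[[1, -1.5, -1], 0, 0], [[0, 0, -2], 0, 0], [[0, 0, -2], 0, 0], [[0, 0, 0], 0, 0], [[0, 0, 0], 0, 0]]'

```text
time: 29.35
position: [0.5842, -0.1197, 0.1115]
tool_rot: [0.991, -0.131, -0.017, -0.011]
ft_force: [0.6, 0.2, 0.4]
grip_width: 0.0865
```

```bash
python3 st.py .5872 -.1211 -15.8;python3 - <<'E'
from rig import cams
from h import *
c=cams.camera("top")
print("contactor",module(c,"green","green"),"(rim included)")
E
```

```text
pos [ 0.5842 -0.1197  0.1115] jaw -15.0 t 29.35 w 0.0865 F [0.6 0.2 0.4]
go cm [ 0.3  -0.14] spin -0.8
contactor (array([417. , 297.3]), array([55.3, 65.8]), np.float32(173.2)) (rim included)
```

Call:
carry_out --steps '[[[0.2, -0.1, -1], -0.8, 0], [[0, 0, -1], 0, 0], [[0, 0, -1], 0, 0], [[0, 0, -1], 0, 0], [[0, 0, 0], 0, 0], [[0, 0, 0], 0, 0]]'

```text
time: 30.0
position: [0.5867, -0.1189, 0.0698]
tool_rot: [0.99, -0.137, -0.016, -0.011]
ft_force: [0.1, -0.1, 0.2]
grip_width: 0.0874
```

```bash
python3 st.py .5872 -.1211 -15.8
```

```text
pos [ 0.5867 -0.1189  0.0698] jaw -15.7 t 30.0 w 0.0874 F [ 0.1 -0.1  0.2]
go cm [ 0.05 -0.22] spin -0.1
```

Call:
carry_out --steps '[[[0, -0.2, -0.9], 0, 0], [[0, 0, -0.8], 0, 0], [[0, 0, 0], 0, 0], [[0, 0, 0], 0, 0.2], [[0, 0, 0], 0, 0.4], [[0, 0, 0], 0, 0.6], [[0, 0, 0], 0, 0.8], [[0, 0, 0], 0, 0.8], [[0, 0, 0], 0, 0.8], [[0, 0, 0], 0, 0.8]]'

```text
time: 31.0
position: [0.5876, -0.1216, 0.0526]
tool_rot: [0.99, -0.137, -0.014, -0.011]
ft_force: [-0.9, 0.2, 0.3]
grip_width: 0.039
```

Call:
carry_out --steps '[[[0, 0, 0], 0, 0.8], [[0, 0, 0], 0, 0.8]]'

```text
time: 31.2
position: [0.588, -0.1218, 0.0528]
tool_rot: [0.99, -0.137, -0.014, -0.011]
ft_force: [0.2, 0.2, -1.3]
grip_width: 0.0363
```

```bash
python3 st.py .5028 -.2831 11.5
```

```text
pos [ 0.588  -0.1218  0.0528] jaw -15.7 t 31.2 w 0.0363 F [ 0.2  0.2 -1.3]
go cm [ -8.52 -16.13] spin 27.2
```

Call:
carry_out --steps '[[[0, 0, 1], 0, 0.8], [[0, 0, 2], 0, 0.8], [[0, 0, 2], 0, 0.8], [[0, 0, 2], 0, 0.8], [[0, 0, 2], 0, 0.8], [[0, 0, 1], 0, 0.8], [[-0.5, -1, 0], 2, 0.8], [[-0.9, -1.7, 0], 2.6, 0.8], [[-0.9, -1.8, 0], 2.6, 0.8], [[-0.9, -1.8, 0], 2.6, 0.8]]'

```text
time: 32.2
position: [0.5508, -0.1815, 0.1568]
tool_rot: [0.999, -0.046, -0.02, -0.011]
ft_force: [0.1, -0.7, -2.5]
grip_width: 0.0355
```

Call:
carry_out --steps '[[[-0.9, -1.8, 0], 2.6, 0.8], [[-0.9, -1.8, 0], 2.6, 0.8], [[-0.9, -1.8, 0], 2.6, 0.8], [[-0.9, -1.8, 0], 2.6, 0.8], [[-0.9, -1.3, 0], 2.6, 0.8], [[-0.5, -0.5, 0], 2, 0.8], [[0, 0, 0], 0, 0.8], [[0, 0, 0], 0, 0.8]]'

```text
time: 33.0
position: [0.4941, -0.2751, 0.155]
tool_rot: [0.996, 0.088, -0.025, -0.01]
ft_force: [1.5, -0.6, -2.1]
grip_width: 0.0359
```

```bash
python3 st.py .5028 -.2831 11.5 s4 side
```

```text
pos [ 0.4941 -0.2751  0.155 ] jaw 10.1 t 33.0 w 0.0359 F [ 1.5 -0.6 -2.1]
go cm [ 0.87 -0.8 ] spin 1.4
```

View pics/s4.png

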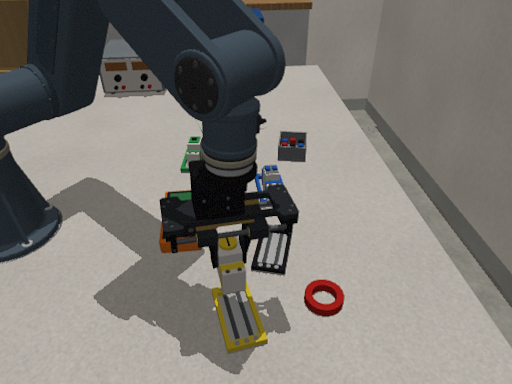

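The timer is held at (232,262), nearly upright (about 0.05 rad tilt), above the yellow holder at (240,318). The black holder is empty.

Call:
carry_out --steps '[[[0.5, -0.4, -1], 0.7, 0.8], [[0.5, -0.4, -1], 0.7, 0.8], [[0, 0, -1.5], 0, 0.8], [[0, 0, -1.5], 0, 0.8], [[0, 0, -1], 0, 0.8], [[0, 0, -0.5], 0, 0.8], [[0, 0, 0], 0, 0.8], [[0, 0, 0], 0, 0.8]]'

```text
time: 33.85
position: [0.5086, -0.2822, 0.0833]
tool_rot: [0.994, 0.104, -0.025, -0.01]
ft_force: [-0.3, 1.3, -2.9]
grip_width: 0.0357
```

```bash
python3 st.py .504 -.2835 11.5
```

```text
pos [ 0.5086 -0.2822  0.0833] jaw 12.0 t 33.85 w 0.0357 F [-0.3  1.3 -2.9]
go cm [-0.46 -0.13] spin -0.5
```

Call:
carry_out --steps '[[[-0.4, -0.1, -0.5], -0.5, 0.8], [[0, 0, -0.5], 0, 0.8], [[0, 0, -0.5], 0, 0.8], [[0, 0, -0.5], 0, 0.8], [[0, 0, -0.3], 0, 0.8], [[0, 0, 0], 0, 0.8], [[0, 0, 0], 0, 0.8]]'

```text
time: 34.55
position: [0.505, -0.2842, 0.06]
tool_rot: [0.995, 0.099, -0.023, -0.009]
ft_force: [-0.3, -0.4, -2.6]
grip_width: 0.0363
```

```bash
python3 st.py .504 -.2835 11.5
```

```text
pos [ 0.505  -0.2842  0.06  ] jaw 11.4 t 34.55 w 0.0363 F [-0.3 -0.4 -2.6]
go cm [-0.1   0.07] spin 0.1
```

Call:
carry_out --steps '[[[0, 0, -0.3], 0, 0.8], [[0, 0, -0.2], 0, 0.8], [[0, 0, -0.1], 0, 0.8]]'

```text
time: 34.85
position: [0.5054, -0.2844, 0.054]
tool_rot: [0.995, 0.099, -0.023, -0.009]
ft_force: [-0.5, -0.4, -2.6]
grip_width: 0.0361
```

Call:
carry_out --steps '[[[0, 0, -0.2], 0, 0.8]]'

```text
time: 34.95
position: [0.5055, -0.2844, 0.0528]
tool_rot: [0.995, 0.099, -0.023, -0.008]
ft_force: [-3.2, 2.4, 20.0]
grip_width: 0.036
```

Call:
carry_out --steps '[[[0, 0, 0], 0, 0.75], [[0, 0, 0], 0, 0.5], [[0, 0, 0], 0, 0.3], [[0, 0, 0], 0, 0.0], [[0, 0, 0], 0, 0], [[0, 0, 0], 0, 0], [[0, 0, 0], 0, 0]]'

```text
time: 35.65
position: [0.5065, -0.2853, 0.0541]
tool_rot: [0.995, 0.099, -0.022, -0.007]
ft_force: [-0.1, 0.1, 0.3]
grip_width: 0.0755
```

Call:
carry_out --steps '[[[0, 0, 1], 0, 0], [[0, 0, 2], 0, 0], [[0, 0, 2], 0, 0], [[0, 0, 3], 0, 0], [[0, 0, 3], 0, 0], [[0, 0, 3], 0, 0], [[0, 0, 3], 0, 0], [[0, 0, 0], 0, 0]]'

```text
time: 36.45
position: [0.5051, -0.2841, 0.2341]
tool_rot: [0.995, 0.099, -0.022, -0.007]
ft_force: [0.5, 0.4, 0.4]
grip_width: 0.0871
```

Call:
carry_out --steps '[[[-2, -3, 0], 0, 0], [[-2, -4, 0], 0, 0], [[-2, -4, 0], 0, 0], [[-2, -4, 0], 0, 0], [[-2, -4, 0], 0, 0], [[-2, -4, 0], 0, 0], [[-2, -3, 0], 0, 0], [[-1, -2, 0], 0, 0], [[0, 0, 0], 0, 0], [[0, 0, 0], 0, 0]]'

```text
time: 37.45
position: [0.3457, -0.5688, 0.2325]
tool_rot: [0.995, 0.101, -0.022, -0.01]
ft_force: [-0.7, -0.3, -0.3]
grip_width: 0.0868
```

Run:
```python
from rig import cams,robot
from h import *
c=cams.camera("top"); s=cams.camera("side")
print(robot.get_obs()["position"],robot.get_obs()["time"])
A=cv2.resize(c["pixels"][115:260,120:400,::-1],None,fx=2.8,fy=2.8,interpolation=cv2.INTER_CUBIC)
cv2.imwrite("pics/t9.png",A)
cv2.imwrite("pics/s9.png",cv2.resize(s["pixels"][120:360,150:350,::-1],None,fx=2.5,fy=2.5,interpolation=cv2.INTER_CUBIC))
```

```text
[ 0.34643272 -0.5682444   0.23277775] 37.55
```

View pics/t9.png

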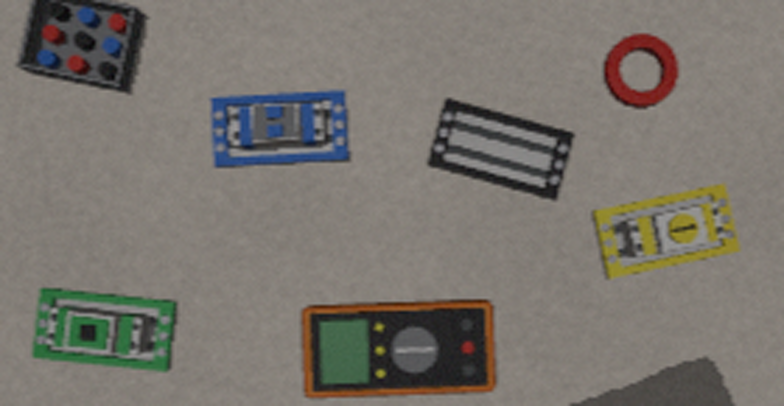

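View pics/s9.png

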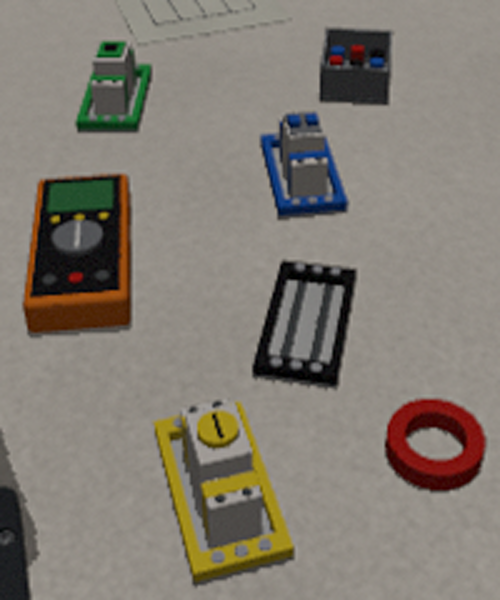

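All three modules sit inside their own rims and the spare holder is empty; the meter, tape and bin have not visibly moved. Handing in.

```bash
python3 -c "
from rig import robot
print(robot.hand_in())"
```

```text
the job is handed in; nothing more can be done
None
```

I moved the modules round and handed the job in; no verdict came back. The order was timer to the black spare holder, breaker to blue, contactor to green, then timer to yellow. It took about 38 s of the 106 s.

- **Final pictures:** The top and side views show each module upright in the holder of its own colour and the spare holder empty. The meter, tape and bin look unmoved, and the arm is well clear.
- **Positions:** The gripper positions at release put each module within about 3 mm of its holder's centre, at the height it was gripped at. I did not measure the modules' final positions from the images.
- **Timer in the spare holder:** An image measurement put it about 2 mm off centre there.
- **Things that were off:**
  - Wrist force at the four set-downs was 32, 22, 12 and 20 N. The 32 N was the timer going into the spare holder; small downward steps were not moving the arm, so I used larger ones.
  - The tool tilted gradually to about 0.05 rad over the run. The tilt limit is 0.08 rad, and the modules look flat after release.
  - The one numeric image check on the contactor in green picked up the green rim, so it was no use.

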